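Close the milling jar

ROBOT

A 6-joint arm with a two-finger parallel gripper is mounted at the origin on the work surface. World frame = base frame: x ahead of the robot, y to its left, z up, the work surface at z = 0. Lengths are in mm, angles in rad, forces in N, time in s.
With the tool pointing down it reaches from about 325 to 775 mm from the base axis. Payload 5.5 kg.
Tool frame: the origin (TCP) lies between the finger pads; the fingertips stand 17 mm ahead of it and the grasp point (between the pads) lies 2 mm behind it; z points along the fingers, y is the direction in which the jaws open and shut (so a half turn about z gives the same grasp; the last joint's range is limited). The gripper opens to 85 mm and grips with 20 to 120 N. Pads are 22 mm wide; open, the fingers measure 114 mm over their backs; the gripper's body (76 mm by 85 mm) begins 54 mm behind the grasp point. The pads swing forward as they close: fully open they stand 13 mm farther back than shut.
Start: joints at [1.148, 0.091, 1.231, -0, 1.82, -0.057], TCP at [214.623, 560.315, 211.075] pointing down, gripper open.
Joint ranges: [-2.87, 2.87], [-0.86, 2.18], [0.17, 2.46], [-1.51, 4.65], [0.06, 2.69], [-2.65, 2.65]. Speed limits (rad/s): [2.57, 2.57, 3.01, 3.14, 3.14, 3.14].

INTERFACE

Orientations are given as a rotation vector (axis times angle).
In Python, from bench import monitor, capture, camera_info, r gives the robot as it stands. The module is installed in compiled form; this text tells all that it offers.
- The arm moves only by the tool apply_moves, never from a script. Its argument "steps" is a list of rows, each a list of 7 numbers: the turn, a rotation vector about the tool's x, y, z in degrees, then the shift along the tool's x, y, z in m, then the finger opening in m, from 0 to 0.0854. A call has 1 to 10 rows; each row is the pose to reach, as a shift and turn from the pose measured when the call began, along the tool's axes at that moment; what a row does not reach only later rows make up. A row lasts 1/12 s, in which the tool goes at most 41.7 mm and 7.16 degrees, less where a joint would pass 70% of its speed; a pose out of reach is approached as far as the arm can. A call with a gripper value outside its range is refused whole. The fingers move at their own pace and stop on an object; the grip force is fixed at half the most. Time passes only in rows, so rows that repeat a pose let the fingers close. It gives the time, the measured TCP pose, the force and the opening at its end, in the units of the state.
- monitor.get_state(): the state, without advancing time (a new reading comes with each control period).
- capture(name): name is "side" or "top" or "wrist"; returns the picture (400x640x3 uint8, red, green, blue); there is no depth.
- camera_info(name): a dict with "camera_matrix" (3x3 intrinsics, pixels), "k1" (the pictures are not rectified: a ray, as slopes to the right and down, at radius r is drawn at 1 + k1 r^2 times it, then the intrinsics apply), "view" (4x4, takes a point from world to camera coordinates). Camera axes: x right, y down, z forward; pixel columns grow to the right and rows downward; lengths in mm; the calibration is good to about 2 mm. A picture is of the moment at which its call begins: read the wrist's pose just before it. camera_info takes no time and is no camera call; for the wrist camera it gives the pose at the moment of the call.
- r.finish_job(): hands the job in, once; it reports no verdict.
The state is a dict: "time": time; "joint_pos": joint angles; "dq": joint speeds; "joint_efforts": joint torques, N m; "position": TCP position; "orientation": TCP orientation; "ft_force": force on the tool from outside, world axes, zero at the start; "moment": the same for the moment, N m; "gripper_width": finger opening in mm.
Only numpy, scipy, OpenCV 4.12 (cv2) and the standard library are available. Lean on these libraries where they do the work, as an engineer would, in place of code of your own. Each camera call takes 0.05 s, during which the arm holds its last target. There are 200 camera calls.

TASK

First lift the wooden dust cover off the milling jar and set it down flat, knob up, in the yellow tray. Then fit the jar's porcelain lid: lower it into the mouth with its steel bar clear of the two hooked ears, press it down against the springy rubber gasket, turn it clockwise (seen from above) until the bar lies fully under both ears against the red stops, and let go so that it stays locked. Do not drop the cover or the lid, and leave the brush pot, the glaze jar and the spatula where they are.

Things in the scene. Friction and masses are not known exactly. Their poses are not given: they have to be found in the camera images.
- jar: White porcelain milling jar, 116 mm across, rim 105 mm up, mouth 84 mm across inside, fixed in a steel stand on a blue base plate (120 x 170 x 10 mm). Origin: centre of the base plate's underside, on the bench; z is the jar's axis, up. Two steel ears on its +y and -y sides. A lid pressed fully down has its origin 97 mm above this one, a locked lid about 100.5 mm.
- jar_mouth (a point): On the jar's axis, level with the top of the unpressed gasket, 117 mm above the bench; axes as the jar's.
- gasket (a joint): Black rubber gasket ring on the jar's rim (88 mm inside, 108 mm outside). Value: how far it is pressed straight down, 0 to 0.006 m. Springy: about 5 N to start, 10 N fully down, lid's weight included. With the lid resting unpressed on it, the lid's bar is 2.5 mm too high for the ears; fully down there are 3.5 mm to spare.
- ear_left (a point): Underside of the overhang of the ear on the jar's +y side, 62 mm from the axis, 132.5 mm above the bench; axes as the jar's. Overhang: 57 to 78 mm from the axis, x from -13 to 20 mm with its stop, top at 140.5 mm. Upright behind it at 70 to 78 mm. A red stop hangs down 13 mm from it at x = 12 to 20 mm, so the bar comes in from the -x side, clockwise seen from above.
- ear_right (a point): The same on the jar's -y side: the left ear turned by half a turn about the jar's axis (red stop at x = -20 to -12 mm). Locked, the lid's bar lies under both ears, along the jar's y axis, within about 0.05 rad of it at the stops.
- lid: Loose lid, about 0.35 kg, 70 mm high, on the bench at first. Origin: centre of its underside, z up. Upwards: white plug 76 mm across, foot tapered, z 0 to 14 mm; flange 100 mm across to 22 mm; steel bar along y, 132 x 18 mm, to 32 mm; red grip rib along y, 56 mm long, 16 mm thick in x, to 70 mm. The same after a half turn about z.
- cover: Loose round plywood dust cover, 0.09 kg, lying on the gasket at first. Origin: centre of its underside, 111 mm above the bench there. Upwards: stub 68 mm across, z 0 to 6 mm (in the mouth); disc 100 mm across to 14 mm; dark round knob 30 mm across to 59 mm. The ears stand close by: grip the knob along the jar's x axis or with fingers part open.
- tray: Yellow plastic tray, fixed to the bench, 200 x 200 mm outside, walls 5 mm thick and 18 mm high, floor 5 mm thick. Origin: centre of its underside; z up.
- brush_pot: Terracotta pot, 72 mm across and 90 mm high, with brushes standing in it up to 185 mm. Loose bystander. Origin: centre of its underside.
- glaze_jar: Closed glaze jar with green label and white cap, 68 mm across, 85 mm high. Loose bystander. Origin: centre of its underside.
- spatula: Steel-bladed spatula with a wooden handle, lying on the bench along its own x axis, about 250 mm long. Loose bystander.
There are look-alikes about, which are no part of the job. Leave any pink or turquoise look-alike of the cover alone. What is shaped like the jar but orange is not meant.

How it is judged:
By the outcome, as a careful person would: the job done as asked, in the order asked, and still so for the second after the job is handed in, with the robot touching nothing.
It also fails if it takes over 64 s, if anything falls off the work surface, if the arm or the gripper's body presses on something with over 40 N, if the wrist force passes 120 N, or if a joint passes its speed limit or range.

## Working session

There is one attempt and no reset: what is moved stays moved. The work goes in short steps, Python scripts to look and compute and a tool call to move; the robot and the scene stay as the last step left them, time stands still between calls to the robot, and variables do not carry over. Pictures are saved under pics/ and viewed, about 8 in all and at most 12, crops included, and the job is handed in when it is done.

Besides the shell and the picture viewer there is one more tool, called after "Emit:" by a JSON object that holds its "fn" and its "kwargs". apply_moves: Moves the arm, as the interface text tells. Its arguments: {"type":"object","properties":{"steps":{"type":"array"}},"required":["steps"]}

```bash
mkdir -p pics
cat > h.py <<'E'
import numpy as np, cv2
from bench import monitor, capture, camera_info, r
def snap(n,f):
    ci=camera_info(n); im=capture(n); cv2.imwrite('pics/'+f+'.png',im[:,:,::-1]); np.savez('pics/'+f+'.npz',K=ci['camera_matrix'],k=ci['k1'],V=ci['view']); return im
def ray(f,u,v):
    d=np.load('pics/'+f+'.npz'); K,k,V=d['K'],float(d['k']),d['V']
    p=cv2.undistortPoints(np.array([[[u,v]]],float),K,np.array([k,0,0,0,0.]))[0,0]
    R=V[:3,:3]; return -R.T@V[:3,3], R.T@np.array([p[0],p[1],1.])
def atz(f,u,v,z):
    o,d=ray(f,u,v); return o+d*(z-o[2])/d[2]
def tri(obs):
    A=np.zeros((3,3));b=np.zeros(3)
    for f,u,v in obs:
        o,d=ray(f,u,v); d/=np.linalg.norm(d); P=np.eye(3)-np.outer(d,d); A+=P;b+=P@o
    x=np.linalg.solve(A,b); return x
def proj(f,p):
    d=np.load('pics/'+f+'.npz'); V=d['V']; return cv2.projectPoints(np.array([p],float),cv2.Rodrigues(V[:3,:3])[0],V[:3,3],d['K'],np.array([float(d['k']),0,0,0,0]))[0].ravel()
E
python3 - <<'E'
from h import *
a=[snap(n,n+'0') for n in('side','top')]
snap('wrist','wrist0')
for n in('side','top','wrist'):
    V=camera_info(n)['view'];print(n,(-V[:3,:3].T@V[:3,3]).round(),V[2,:3].round(2))
s=monitor.get_state();print(s['orientation'],s['ft_force'],s['gripper_width'])
E
```

```text
side [ 325. -849.  743.] [ 0.21  0.78 -0.6 ]
top [ 486.    3. 1170.] [ 0.07  0.   -1.  ]
wrist [147. 587. 372.] [ 0.26 -0.1  -0.96]
[-5.71365951e-01 -3.08884448e+00  2.26826829e-03] [0.55190403 0.76532439 1.16508432] 85.13008739738008
```

View pics/top0.png

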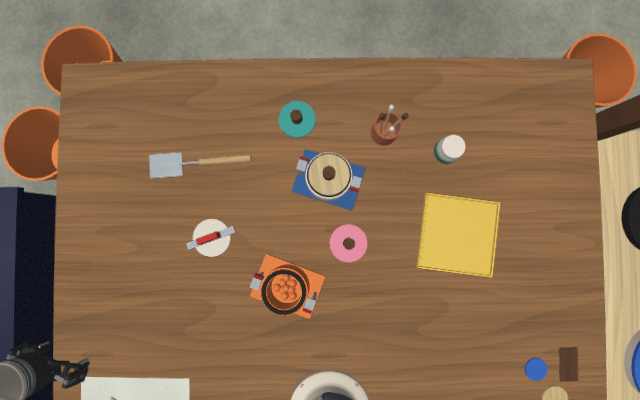

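View pics/side0.png

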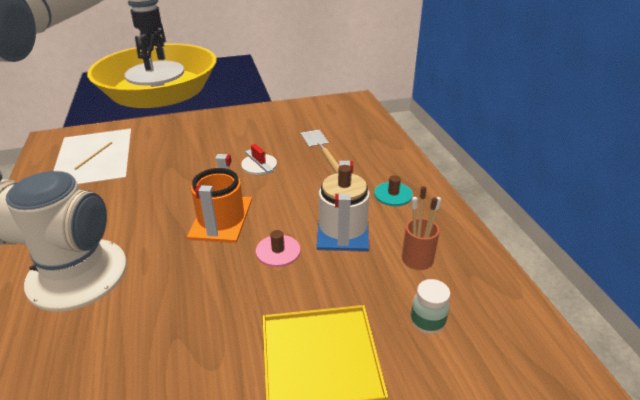

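Top view: the blue-based jar with the plywood cover is at (329,175). The lid with its red rib is at (211,238), the tray at (458,235). Look-alikes are the turquoise cover (297,118), the pink cover (348,243) and the orange jar (286,285). The blue base and white body identify the jar, which I'll confirm in an enlarged crop.

Run:
```python
from h import *
t=cv2.imread('pics/top0.png');s=cv2.imread('pics/side0.png')
def c(i,u,v,w=40,h=30): return cv2.resize(i[v-h:v+h,u-w:u+w],(400,300),interpolation=cv2.INTER_CUBIC)
cv2.imwrite('pics/c1.png',np.vstack([np.hstack([c(t,329,175),c(t,211,238)]),np.hstack([c(s,344,190),c(s,258,160)])]))
g=lambda z,u,v:atz('top0',u,v,z).round(1)
print('tri knob top',tri([('top0',329,173),('side0',344.5,168)]),'knob axis top at170',g(170,329,173))
print('lid rib top',tri([('top0',208,237.5),('side0',258,149)]),g(70,208,237.5))
print('base corners',[g(10,*p) for p in((305,150),(366,166),(354,210),(292,192))])
print('tray top corners',[g(18,*p) for p in((426,193),(500,202),(493,277),(417,268))])
print('others',g(90,386,125),g(85,453,147),g(30,297,118),g(0,205,160))
```

```text
tri knob top [609.23011627  -4.56401451 167.35745195] knob axis top at170 [608.4  -4.4 170. ]
lid rib top [459.37191001 302.62915606  65.09554979] [459.8 301.2  70. ]
base corners [array([690.7,  58.3,  10. ]), array([ 646.1, -104.7,   10. ]), array([528.7, -71.1,  10. ]), array([577.9,  93.4,  10. ])]
tray top corners [array([ 571.8, -262.1,   18. ]), array([ 546.3, -460. ,   18. ]), array([ 348.7, -435.1,   18. ]), array([ 374.9, -234.1,   18. ])]
others [ 738.5 -149.2   90. ] [ 682.5 -318.1   85. ] [773.3  78.2  30. ] [667.9 330.7   0. ]
```

View pics/c1.png

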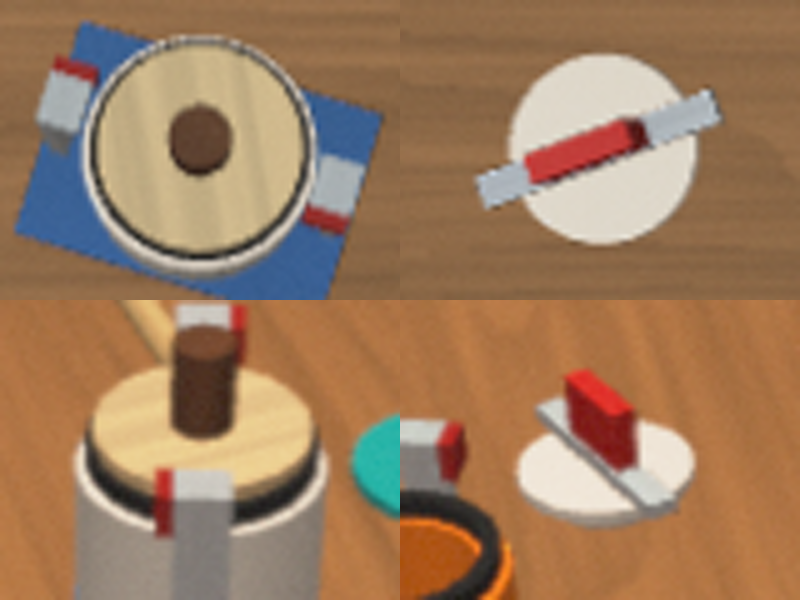

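Confirmed: the jar is the white one on the blue plate with the plywood cover. Its red stops are at +x on the left ear and -x on the right. Next, a helper to convert targets into tool-axis moves.

```bash
cat >> h.py <<'E'
from scipy.spatial.transform import Rotation as Ro
def plan(*tg):
    """targets (x,y,z,yaw of tool y deg): rows from present pose, tool pointing down"""
    s=monitor.get_state(); R0=Ro.from_rotvec(s['orientation']); p=np.array(s['position'])
    yv=R0.apply([0,1,0]); print('t',round(s['time'],2),'p',p.round(1),'yaw',np.degrees(np.arctan2(yv[1],yv[0])).round(1),'w',round(s['gripper_width'],1),'F',np.round(s['ft_force'],1),'j6',round(s['joint_pos'][5],2))
    for x,y,z,a in tg:
        a=np.radians(a); Y=np.array([np.cos(a),np.sin(a),0]); Z=np.array([0,0,-1.]); X=np.cross(Y,Z)
        q=(R0.inv()*Ro.from_matrix(np.c_[X,Y,Z])).as_rotvec(degrees=True)
        sh=R0.inv().apply(np.array([x,y,z])-p)/1000
        print(q.round(1).tolist(),sh.round(4).tolist())
E
python3 - <<'E'
from h import *
o=lambda U,V:(289+U/5-.4,145+V/5-.4)
g=lambda U,V,z:atz('top0',*o(U,V),z)[:2].round(1)
b=[g(*p,10) for p in((80,22),(383,115),(15,233))]
print('base',b,'centre',(b[1]+b[2])/2)
d=b[1]-b[0];e=b[0]-b[2];print('yaw',np.degrees(np.arctan2(-d[1],-d[0]))-90,np.degrees(np.arctan2(e[1],e[0])), np.hypot(*d),np.hypot(*e))
e1=[g(*p,140.5) for p in((58,57),(98,70),(38,112),(79,125))];e2=[g(*p,140.5) for p in((318,155),(362,163),(303,220),(346,232))]
m1,m2=np.mean(e1,0),np.mean(e2,0);d=m1-m2;print('ears',m1,m2,(m1+m2)/2,np.degrees(np.arctan2(d[1],d[0]))-90)
o2=lambda U,V:(171+(U-400)/5-.4,208+V/5-.4)
h=lambda U,V,z:atz('top0',*o2(U,V),z)[:2].round(1)
q=[h(*p,32) for p in((476,181),(484,209),(711,89),(721,120))];d=(q[0]+q[1]-q[2]-q[3])/2
print('lid',np.mean(q,0),np.hypot(*d),np.degrees(np.arctan2(d[1],d[0]))-90,'flange',h(603,149,20))
plan((412,278,250,30),(609,-5,250,-17))
E
```

```text
base [array([693.4,  59.4]), array([ 641.8, -102.5]), array([580.1,  94.5])] centre [610.95  -4.  ]
yaw -17.67787389430255 -17.212824238306705 169.9240124290855 118.61239395611231
ears [636.95  58.7 ] [587.5  -66.05] [612.225  -3.675] -21.62301733616549
lid [458.75 305.85] 132.3384297927099 20.57124707104768 flange [458.9 306.3]
t 0.15 p [214.5 560.1 210.2] yaw 69.0 w 85.1 F [0.6 0.8 1.2] j6 -0.06
[-0.1, 0.0, 39.0] [-0.2853, -0.1928, -0.0395]
[-0.1, 0.1, 86.0] [-0.5705, -0.3866, -0.0393]
```

Emit:
{"fn": "apply_moves", "kwargs": {"steps": [[0,0,7,-0.034,-0.023,-0.01,0.085],[0,0,14,-0.068,-0.046,-0.02,0.085],[0,0,21,-0.102,-0.069,-0.03,0.085],[0,0,28,-0.136,-0.092,-0.04,0.08],[0,0,35,-0.17,-0.115,-0.04,0.07],[0,0,42,-0.204,-0.138,-0.04,0.06],[0,0,49,-0.238,-0.161,-0.04,0.055],[0,0,56,-0.272,-0.184,-0.04,0.055],[0,0,63,-0.306,-0.207,-0.04,0.055],[0,0,70,-0.34,-0.23,-0.04,0.055]]}}

```text
time: 0.98
position: [450.4, 221.8, 250.4]
orientation: [2.246, 2.196, -0.002]
ft_force: [0.8, 1.1, 0.4]
gripper_width: 54.9
```

Run:
```python
from h import *
plan((611,-4,250,-17))
```

```text
t 0.98 p [450.4 221.8 250.4] yaw -1.3 w 54.9 F [0.8 1.1 0.4] j6 0.41
[-0.0, 0.1, 15.7] [-0.2221, 0.1657, 0.0006]
```

Emit:
{"fn": "apply_moves", "kwargs": {"steps": [[0,0,6,-0.031,0.023,0,0.055],[0,0,12,-0.062,0.046,0,0.055],[0,0,16,-0.093,0.069,0,0.055],[0,0,16,-0.124,0.092,0,0.055],[0,0,16,-0.155,0.115,0,0.055],[0,0,16,-0.186,0.138,0,0.055],[0,0,16,-0.21,0.157,0,0.055],[0,0,16,-0.222,0.166,0,0.055],[0,0,16,-0.222,0.166,0,0.055],[0,0,16,-0.222,0.166,0,0.055]]}}

```text
time: 1.82
position: [611.3, -4.5, 249.6]
orientation: [-2.531, -1.86, 0.004]
ft_force: [-1.2, -0.3, -0.4]
gripper_width: 55.6
```

Run:
```python
from h import *
snap('wrist','w1')
print(proj('w1',[611,-4,170]),proj('w1',[611,-4,125]))
plan((611,-4,157,-17.5))
```

```text
[315.62807412 201.80798924] [315.60337142 188.30031468]
t 1.87 p [611.1  -3.6 250.1] yaw -17.3 w 55.2 F [-1.  -0.3  0.2] j6 0.24
[-0.1, 0.1, 0.2] [-0.0003, 0.0002, 0.0931]
```

View pics/w1.png

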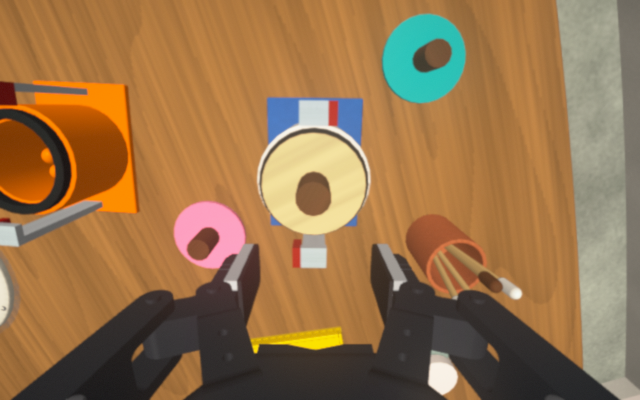

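The wrist view shows the knob top at (314,201), within 1–2 px of the prediction (315.6,201.8). The jar axes are square with the picture. Descend and grip.

Emit:
{"fn": "apply_moves", "kwargs": {"steps": [[0,0,0,0,0,0.025,0.055],[0,0,0,0,0,0.05,0.055],[0,0,0,0,0,0.075,0.055],[0,0,0,0,0,0.095,0.055],[0,0,0,0,0,0.095,0.055],[0,0,0,0,0,0.095,0.02],[0,0,0,0,0,0.095,0.02],[0,0,0,0,0,0.095,0.02],[0,0,0,0,0,0.095,0.02],[0,0,0,0,0,0.095,0.02]]}}

```text
time: 2.7
position: [611.5, -3.7, 156.8]
orientation: [2.529, 1.861, 0.0]
ft_force: [-1.0, -0.3, -0.3]
gripper_width: 19.9
```

Run:
```python
from h import *
plan((611,-4,250,-17.5))
```

```text
t 2.7 p [611.5  -3.7 156.8] yaw -17.3 w 19.9 F [-1.  -0.3 -0.3] j6 0.24
[0.1, 0.0, 0.2] [-0.0005, -0.0003, -0.0932]
```

Width is 19.9 mm, so the fingers did not stop on a 30 mm knob. Look.

Run:
```python
from h import *
a=snap('wrist','w2');b=snap('side','s2')
b=cv2.resize(b[90:270,250:450],(600,540)); a=cv2.resize(a[80:400,160:480],(540,540))
cv2.imwrite('pics/c2.png',cv2.resize(np.hstack([a,b]),(800,379))[:,:,::-1])
```

```text
(no output)
```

View pics/c2.png

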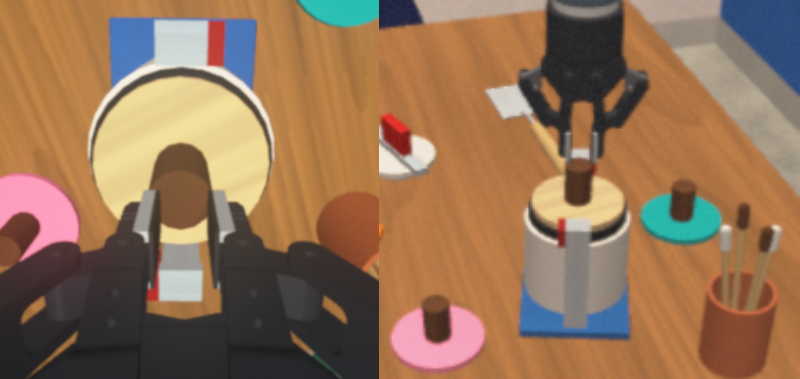

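Run:
```python
from h import *
for z in (140,157,170,190): print(z,'side',proj('s2',[611.5,-3.7,z]).round(),'wrist',proj('w2',[611.5,-3.7,z]).round())
c=lambda U,V:(250+(U*1140/800-540)/3,90+V*1140/800/3)
w=lambda U,V:(160+U*1140/800*320/540,80+V*1140/800*320/540)
print('side tips mid',c(581,158),'knobtop',c(578,166),'wrist tips',w(150,240),w(223,240),'knobtop',w(181,205),monitor.get_state()['gripper_width'])
```

```text
140 side [345. 178.] wrist [316. 231.]
157 side [345. 172.] wrist [317. 243.]
170 side [345. 167.] wrist [317. 253.]
190 side [345. 159.] wrist [317. 272.]
side tips mid (345.97499999999997, 165.05) knobtop (344.55, 168.85000000000002) wrist tips (286.6666666666667, 282.66666666666663) (348.31111111111113, 282.66666666666663) knobtop (312.84444444444443, 253.11111111111111) 19.924612366496085
```

Emit:
{"fn": "apply_moves", "kwargs": {"steps": [[0,0,0,0,0,0,0.01],[0,0,0,0,0,0,0.01],[0,0,0,0,0,0,0.01],[0,0,0,0,0,0,0.01]]}}

```text
time: 3.13
position: [611.2, -3.8, 155.9]
orientation: [2.53, 1.861, -0.002]
ft_force: [-0.3, 0.2, -0.1]
gripper_width: 10.0
```

Run:
```python
from h import *
a=snap('wrist','w3');b=snap('side','s3')
b=cv2.resize(b[110:210,290:400],(440,400),interpolation=cv2.INTER_CUBIC); a=cv2.resize(a[190:330,250:390],(360,400),interpolation=cv2.INTER_CUBIC)
cv2.imwrite('pics/c3.png',np.hstack([a,b])[:,:,::-1])
plan((611,-4,250,-17.5))
```

```text
t 3.23 p [611.2  -3.8 155.9] yaw -17.3 w 10.0 F [ 0.9 -0.1  0.4] j6 0.24
[-0.0, 0.1, 0.2] [-0.0004, -0.0001, -0.0941]
```

View pics/c3.png

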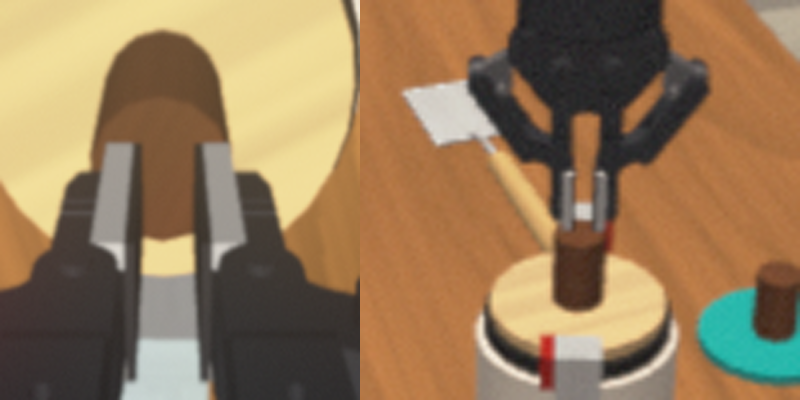

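Run:
```python
from h import *
x=np.array([.9537,-.3007,0])
P=lambda f,a,z:proj(f,np.array([611,-4,0])+a*x+np.array([0,0,z])).round(1)
for a in(-50,50):print('disc',P('w1',a,125))
for a in(-60,60):print('plate',P('w1',a,10))
for z in(140,150,160,170,180,190):print(z,'side tips inner',P('s3',-5,z),P('s3',5,z),'wrist',P('w3',-5,z),P('w3',5,z),'knob',P('w3',-15,z),P('w3',15,z))
print(camera_info('wrist')['camera_matrix'],camera_info('wrist')['k1'])
s=monitor.get_state();print(s['joint_pos'],s['position'])
V=camera_info('wrist')['view'];print(-V[:3,:3].T@V[:3,3])
```

```text
disc [263.1 188.2]
disc [368.1 188.5]
plate [269.8 166.8]
plate [361.4 167. ]
140 side tips inner [342.4 178. ] [346.9 178.1] wrist [308.1 232.3] [324.3 232.4] knob [291.8 232.3] [340.5 232.4]
150 side tips inner [342.5 174.3] [347.  174.4] wrist [307.7 238.8] [324.8 238.9] knob [290.6 238.7] [341.9 238.9]
160 side tips inner [342.6 170.5] [347.1 170.6] wrist [307.3 246. ] [325.3 246.1] knob [289.3 245.9] [343.4 246.1]
170 side tips inner [342.7 166.7] [347.2 166.8] wrist [306.9 254.1] [326.  254.1] knob [287.8 254. ] [345.1 254.2]
180 side tips inner [342.8 162.9] [347.4 163. ] wrist [306.4 263.1] [326.7 263.2] knob [286.1 263. ] [346.9 263.2]
190 side tips inner [342.9 159. ] [347.5 159.1] wrist [305.8 273.4] [327.4 273.5] knob [284.1 273.3] [349.1 273.5]
[[309.63457118   0.         314.90961046]
 [  0.         309.63457118 200.69818457]
 [  0.           0.           1.        ]] -0.03574248108413344
[-6.12678460e-02  1.17672460e-01  1.29977713e+00 -9.69348503e-04
  1.72476493e+00  2.40851665e-01] [611.18214928  -3.77517381 155.86952148]
[631.75131841  65.41141146 317.41570049]
```

The crop shows the pads lying above and across the knob top. In the side view the tips are at about (346,167), so z≈172, although the TCP reads 156. The fingertips therefore stand about 30 mm higher than the stated frame implies. I'll open, go lower in checked steps and close again.

Emit:
{"fn": "apply_moves", "kwargs": {"steps": [[0,0,0,0,0,-0.003,0.05],[0,0,0,0,0,-0.003,0.05],[0,0,0,0,0,-0.003,0.05],[0,0,0,0,0,0.005,0.05],[0,0,0,0,0,0.01,0.05],[0,0,0,0,0,0.014,0.05],[0,0,0,0,0,0.014,0.025],[0,0,0,0,0,0.014,0.025],[0,0,0,0,0,0.014,0.025],[0,0,0,0,0,0.014,0.025]]}}

```text
time: 4.07
position: [611.2, -3.8, 142.0]
orientation: [2.53, 1.861, -0.002]
ft_force: [0.2, -0.4, -0.3]
gripper_width: 27.2
```

Emit:
{"fn": "apply_moves", "kwargs": {"steps": [[0,0,0,0,0,0,0.05],[0,0,0,0,0,0,0.05],[0,0,0,0,0,0.004,0.05],[0,0,0,0,0,0.009,0.05],[0,0,0,0,0,0.014,0.05],[0,0,0,0,0,0.014,0.05]]}}

```text
time: 4.57
position: [610.5, -3.8, 126.0]
orientation: [-2.53, -1.861, 0.005]
ft_force: [-0.6, 0.5, -0.7]
gripper_width: 50.1
```

Emit:
{"fn": "apply_moves", "kwargs": {"steps": [[0,0,0,0,0,0,0.02],[0,0,0,0,0,0,0.02],[0,0,0,0,0,0,0.02],[0,0,0,0,0,0,0.02],[0,0,0,0,0,0,0.02]]}}

```text
time: 4.98
position: [610.5, -3.8, 126.0]
orientation: [-2.53, -1.861, 0.005]
ft_force: [0.0, -0.1, -0.7]
gripper_width: 27.8
```

Run:
```python
from h import *
a=snap('wrist','w4');b=snap('side','s4')
b=cv2.resize(b[110:210,290:400],(440,400),interpolation=cv2.INTER_CUBIC); a=cv2.resize(a[190:330,250:390],(360,400),interpolation=cv2.INTER_CUBIC)
cv2.imwrite('pics/c4.png',np.hstack([a,b])[:,:,::-1])
plan((611,-4,250,-17.5))
```

```text
t 5.08 p [610.5  -3.7 126. ] yaw -17.3 w 28.4 F [-0.5 -0.3 -1.8] j6 0.24
[-0.2, 0.1, 0.2] [-0.0003, 0.0002, -0.124]
```

View pics/c4.png

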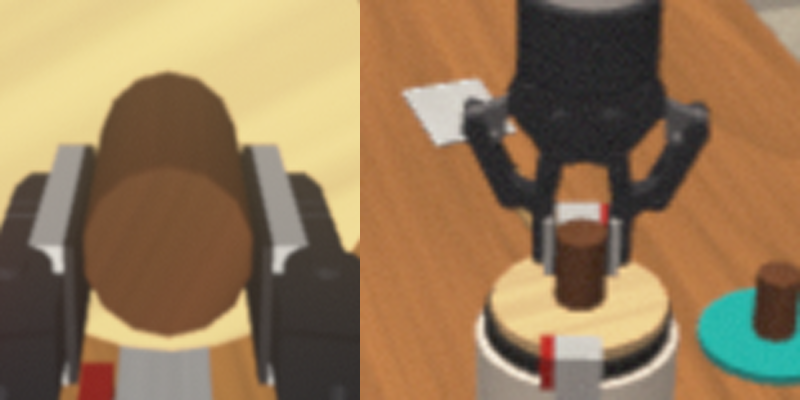

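The pads now hold the knob on both sides: tips at about (345,178) in the side view, z≈140, and width 28. Empirically, tip z = TCP z + 14. Lift and check that it holds.

Emit:
{"fn": "apply_moves", "kwargs": {"steps": [[0,0,0,0,0,-0.006,0.02],[0,0,0,0,0,-0.02,0.02],[0,0,0,0,0,-0.04,0.02],[0,0,0,0,0,-0.06,0.02],[0,0,0,0,0,-0.08,0.02],[0,0,0,-0.02,-0.002,-0.09,0.02],[0,0,0,-0.05,-0.006,-0.09,0.02],[0,0,0,-0.08,-0.009,-0.09,0.02],[0,0,0,-0.11,-0.012,-0.09,0.02],[0,0,0,-0.14,-0.016,-0.09,0.02]]}}

```text
time: 5.92
position: [553.5, -133.7, 218.1]
orientation: [2.53, 1.862, -0.003]
ft_force: [0.2, -0.7, -1.1]
gripper_width: 28.4
```

Emit:
{"fn": "apply_moves", "kwargs": {"steps": [[0,0,0,-0.03,-0.003,0,0.02],[0,0,0,-0.06,-0.007,0,0.02],[0,0,0,-0.09,-0.01,0,0.02],[0,0,0,-0.12,-0.013,0,0.02],[0,0,0,-0.15,-0.017,0,0.02],[0,0,0,-0.18,-0.02,0,0.02],[0,0,0,-0.205,-0.023,0,0.02],[0,0,0,-0.225,-0.025,0,0.02],[0,0,0,-0.232,-0.026,0,0.02],[0,0,0,-0.232,-0.026,0,0.02]]}}

```text
time: 6.75
position: [459.0, -349.0, 219.7]
orientation: [2.531, 1.858, -0.003]
ft_force: [0.7, 1.0, -1.1]
gripper_width: 28.3
```

Run:
```python
from h import *
b=snap('side','s5');c=snap('top','t5')
cv2.imwrite('pics/c5.png',np.hstack([b[110:400,220:480],cv2.resize(c[120:320,300:540],(348,290))])[:,:,::-1])
print('side',proj('s5',[460,-348,5]),'cover bottom now',proj('s5',[460,-348,196]))
plan((460,-348,30,-17.3))
```

```text
side [320.52383488 356.27756695] cover bottom now [320.10061745 282.52679898]
t 6.85 p [ 460.1 -347.   219.4] yaw -17.3 w 28.5 F [-0.3  0.9 -1.7] j6 -0.4
[0.0, 0.1, 0.0] [-0.0007, 0.0002, 0.1894]
```

View pics/c5.png

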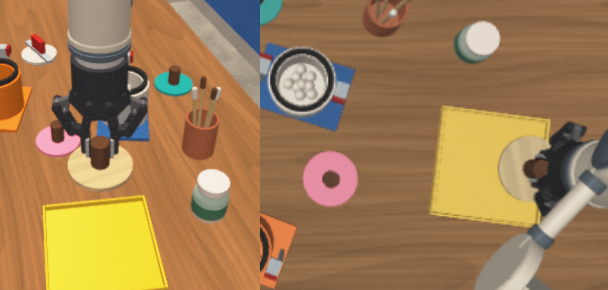

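Cover held level, centred at (320,275) in the side view as predicted, and over the tray. The jar is open. Lower it.

Emit:
{"fn": "apply_moves", "kwargs": {"steps": [[0,0,0,0,0,0.025,0.02],[0,0,0,0,0,0.055,0.02],[0,0,0,0,0,0.085,0.02],[0,0,0,0,0,0.115,0.02],[0,0,0,0,0,0.145,0.02],[0,0,0,0,0,0.17,0.02],[0,0,0,0,0,0.185,0.02],[0,0,0,0,0,0.193,0.02],[0,0,0,0,0,0.193,0.02]]}}

```text
time: 7.6
position: [459.8, -345.3, 24.5]
orientation: [-2.527, -1.863, 0.002]
ft_force: [-0.2, 0.4, -1.8]
gripper_width: 28.2
```

Emit:
{"fn": "apply_moves", "kwargs": {"steps": [[0,0,0,0,0,0.002,0.02],[0,0,0,0,0,0.003,0.02],[0,0,0,0,0,0.004,0.02]]}}

```text
time: 7.85
position: [460.7, -345.6, 22.0]
orientation: [-2.528, -1.865, 0.001]
ft_force: [1.0, -0.1, -0.5]
gripper_width: 27.9
```

Emit:
{"fn": "apply_moves", "kwargs": {"steps": [[0,0,0,0,0,0.001,0.02],[0,0,0,0,0,0.002,0.02],[0,0,0,0,0,0.002,0.02]]}}

```text
time: 8.1
position: [460.9, -345.9, 20.6]
orientation: [2.528, 1.864, -0.001]
ft_force: [-0.0, -0.3, -1.5]
gripper_width: 28.1
```

Emit:
{"fn": "apply_moves", "kwargs": {"steps": [[0,0,0,0,0,0.001,0.02],[0,0,0,0,0,0.002,0.02],[0,0,0,0,0,0.002,0.02]]}}

```text
time: 8.35
position: [461.2, -346.1, 19.6]
orientation: [2.527, 1.864, -0.0]
ft_force: [-0.1, 0.0, 3.7]
gripper_width: 28.3
```

Contact (3.7 N) at the expected height. Release and rise.

Emit:
{"fn": "apply_moves", "kwargs": {"steps": [[0,0,0,0,0,-0.001,0.04],[0,0,0,0,0,-0.001,0.055],[0,0,0,0,0,-0.001,0.06],[0,0,0,0,0,-0.001,0.06],[0,0,0,0,0,-0.02,0.06],[0,0,0,0,0,-0.05,0.06],[0,0,0,0,0,-0.09,0.06],[0,0,0,0,0,-0.13,0.06],[0,0,0,0,0,-0.17,0.06],[0,0,0,0,0,-0.2,0.06]]}}

```text
time: 9.18
position: [461.3, -346.0, 223.6]
orientation: [2.524, 1.862, 0.001]
ft_force: [0.5, -0.8, 0.9]
gripper_width: 59.8
```

Run:
```python
from h import *
plan((459,306,220,20.6),(520,0,220,0))
```

```text
t 9.18 p [ 461.3 -346.   223.6] yaw -17.2 w 59.8 F [ 0.5 -0.8  0.9] j6 -0.4
[0.2, 0.2, -37.8] [0.6223, -0.1948, 0.0009]
[0.2, 0.2, -17.2] [0.3479, -0.0461, 0.0024]
```

Emit:
{"fn": "apply_moves", "kwargs": {"steps": [[0,0,0,0.033,-0.01,0,0.06],[0,0,-4,0.066,-0.02,0,0.06],[0,0,-8,0.1,-0.031,0,0.06],[0,0,-12,0.133,-0.042,0,0.06],[0,0,-16,0.166,-0.052,0,0.06],[0,0,-20,0.2,-0.062,0,0.06],[0,0,-24,0.233,-0.073,0,0.06],[0,0,-28,0.266,-0.083,0,0.06],[0,0,-32,0.3,-0.094,0,0.06],[0,0,-35,0.333,-0.104,0,0.06]]}}

```text
time: 10.02
position: [459.9, 4.5, 222.2]
orientation: [1.843, 2.537, -0.001]
ft_force: [0.2, -0.9, 0.0]
gripper_width: 60.2
```

Run:
```python
from h import *
plan((459,306,200,20.6))
```

```text
t 10.02 p [459.9   4.5 222.2] yaw 18.0 w 60.2 F [ 0.2 -0.9  0. ] j6 -0.38
[0.1, 0.3, -2.6] [0.2871, 0.0923, 0.021]
```

Emit:
{"fn": "apply_moves", "kwargs": {"steps": [[0,0,-2,0.035,0.011,0,0.06],[0,0,-2.6,0.07,0.022,0,0.06],[0,0,-2.6,0.105,0.034,0,0.06],[0,0,-2.6,0.14,0.045,0,0.06],[0,0,-2.6,0.175,0.056,0,0.06],[0,0,-2.6,0.21,0.067,0.005,0.05],[0,0,-2.6,0.245,0.079,0.01,0.05],[0,0,-2.6,0.27,0.087,0.02,0.05],[0,0,-2.6,0.287,0.092,0.02,0.05],[0,0,-2.6,0.287,0.092,0.02,0.05]]}}

```text
time: 10.85
position: [457.5, 308.8, 199.1]
orientation: [1.781, 2.584, -0.004]
ft_force: [1.2, 0.8, 0.2]
gripper_width: 49.9
```

Run:
```python
from h import *
a=snap('wrist','w6');b=snap('top','t6')
cv2.imwrite('pics/c6.png',np.hstack([a[60:340,160:480],cv2.resize(b[180:290,405:515],(280,280))])[:,:,::-1])
# red rib mask: centroid in wrist
h=cv2.cvtColor(a,cv2.COLOR_RGB2HSV); m=cv2.inRange(h,(0,150,110),(8,255,255))|cv2.inRange(h,(172,150,110),(180,255,255))
n,l,st,c=cv2.connectedComponentsWithStats(m)
for i in range(1,n):
    if st[i,4]>150: print(st[i],c[i].round(1), cv2.minAreaRect(np.argwhere(l==i)[:,::-1].astype(np.float32)))
y=np.radians(20.6);X=np.array([np.cos(y),np.sin(y),0]);Y=np.array([-np.sin(y),np.cos(y),0])
P=lambda a,b,z:proj('w6',np.array([458.8,306,0])+a*X+b*Y+np.array([0,0,z])).round(0).tolist()
print('rib top',[P(a,b,70) for a in(-8,8) for b in(-28,28)]); print('bar ends',P(0,-66,32),P(0,66,32),'flange',P(-50,0,22),P(50,0,22))
plan((459,306,60,20.6))
```

```text
[308 156  15  58 823] [314.7 184.4] ((315.0, 184.5), (57.0, 14.0), 90.0)
rib top [[307.0, 218.0], [307.0, 162.0], [323.0, 218.0], [324.0, 162.0]]
bar ends [315.0, 238.0] [316.0, 119.0] flange [271.0, 180.0] [360.0, 180.0]
t 10.95 p [458.5 306.  200.5] yaw 20.7 w 50.2 F [-0.1  0.3  0.7] j6 0.17
[0.1, 0.3, 0.1] [0.0006, 0.0003, 0.1405]
```

View pics/c6.png

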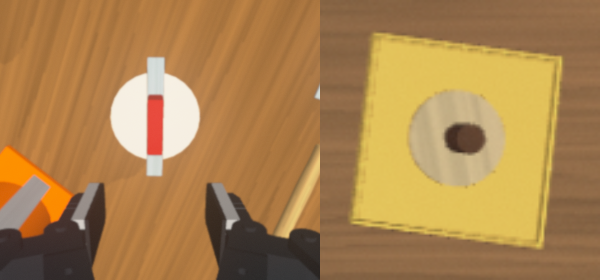

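Cover lies flat in the tray. Rib at (315,184) lines up with the jaws, lid about 2 mm further along tool x. Descend onto the rib.

Emit:
{"fn": "apply_moves", "kwargs": {"steps": [[0,0,0,0.002,0,0.03,0.05],[0,0,0,0.002,0,0.06,0.05],[0,0,0,0.002,0,0.09,0.05],[0,0,0,0.002,0,0.12,0.045],[0,0,0,0.002,0,0.145,0.045],[0,0,0,0.002,0,0.162,0.045],[0,0,0,0.002,0,0.17,0.045],[0,0,0,0.002,0,0.174,0.045],[0,0,0,0.002,0,0.174,0.045]]}}

```text
time: 11.7
position: [458.7, 306.3, 26.7]
orientation: [1.784, 2.579, -0.003]
ft_force: [-0.5, 0.1, -0.5]
gripper_width: 45.0
```

Emit:
{"fn": "apply_moves", "kwargs": {"steps": [[0,0,0,0,0,0,0.005],[0,0,0,0,0,0,0.005],[0,0,0,0,0,0,0.005],[0,0,0,0,0,0,0.005],[0,0,0,0,0,0,0.005],[0,0,0,0,0,0,0.005]]}}

```text
time: 12.2
position: [459.5, 306.6, 28.5]
orientation: [1.784, 2.577, 0.0]
ft_force: [-1.1, -1.0, 5.9]
gripper_width: 14.6
```

Emit:
{"fn": "apply_moves", "kwargs": {"steps": [[0,0,0,0,0,-0.005,0.005],[0,0,0,0,0,-0.02,0.005],[0,0,0,0,0,-0.04,0.005],[0,0,0,0,0,-0.065,0.005],[0,0,0,0,0,-0.095,0.005],[0,0,0,0,0,-0.13,0.005],[0,0,0,0,0,-0.16,0.005],[0,0,0,0,0,-0.19,0.005],[0,0,0,0,0,-0.19,0.005]]}}

```text
time: 12.95
position: [459.9, 308.5, 226.2]
orientation: [1.781, 2.574, 0.015]
ft_force: [1.4, 0.7, -2.6]
gripper_width: 14.5
```

Run:
```python
from h import *
a=snap('wrist','w7')
h=cv2.cvtColor(a,cv2.COLOR_RGB2HSV)
m=cv2.inRange(h,(0,150,110),(8,255,255))|cv2.inRange(h,(172,150,110),(180,255,255))
n,l,st,c=cv2.connectedComponentsWithStats(m)
for i in range(1,n):
    if st[i,4]>80: print(st[i],c[i].round(1))
cv2.imwrite('pics/c7.png',a[60:400,120:520,::-1])
s=monitor.get_state();p=np.array(s['position']);y=np.radians(20.7);X=np.array([np.cos(y),np.sin(y),0]);Y=np.array([-np.sin(y),np.cos(y),0])
P=lambda a,b,z:proj('w7',p*[1,1,1]+[0,0,-28.5]+a*X+b*Y+np.array([0,0,z])).round(0).tolist()
print('bar ends',P(0,66,32),P(-9,66,32),P(9,66,32),'flange',P(-50,0,22),P(50,0,22),P(0,50,22))
plan((611,-4,220,35))
```

```text
[ 297  196   37  132 4387] [315.  262.5]
[158 283  28  29 251] [172.5 297.9]
[ 68 348  23  19 122] [ 80.5 355.5]
bar ends [315.0, 124.0] [297.0, 124.0] [332.0, 124.0] flange [231.0, 237.0] [398.0, 236.0] [314.0, 153.0]
t 13.0 p [459.5 308.3 222.6] yaw 20.6 w 14.7 F [ 0.3  0.5 -3.4] j6 0.17
[0.6, 0.3, -14.4] [-0.3456, 0.0316, 0.0046]
```

View pics/c7.png

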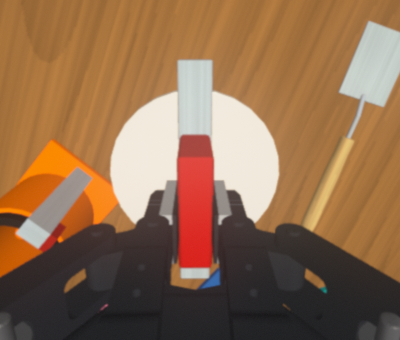

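Lid is held straight: bar end at (315,120), flange edges at u=230 and 399 against a predicted 231 and 398. The lid centre is about 2 mm along the rib from the TCP. Carry it to the jar with its bar about 52° short of the ears.

Emit:
{"fn": "apply_moves", "kwargs": {"steps": [[0,0,-2,-0.02,0.002,0,0.005],[0.2,0.1,-4,-0.05,0.005,0,0.005],[0.4,0.2,-6,-0.085,0.008,0,0.005],[0.6,0.3,-8,-0.12,0.011,0,0.005],[0.6,0.3,-10,-0.155,0.014,0,0.005],[0.6,0.3,-12,-0.19,0.017,0,0.005],[0.6,0.3,-14,-0.225,0.02,0,0.005],[0.6,0.3,-14.4,-0.26,0.024,0,0.005],[0.6,0.3,-14.4,-0.295,0.027,0,0.005],[0.6,0.3,-14.4,-0.32,0.03,0,0.005]]}}

```text
time: 13.83
position: [600.4, 16.5, 221.0]
orientation: [-1.45, -2.783, 0.005]
ft_force: [0.6, -0.0, -3.4]
gripper_width: 14.8
```

Run:
```python
from h import *
plan((611.5,-5,185,35))
```

```text
t 13.83 p [600.4  16.5 221. ] yaw 34.9 w 14.8 F [ 0.6 -0.  -3.4] j6 -0.64
[-0.2, -0.1, -0.1] [-0.024, -0.003, 0.0359]
```

Emit:
{"fn": "apply_moves", "kwargs": {"steps": [[0,0,0,-0.014,-0.002,0,0.005],[0,0,0,-0.024,-0.003,0.01,0.005],[0,0,0,-0.024,-0.003,0.022,0.005],[0,0,0,-0.024,-0.003,0.032,0.005],[0,0,0,-0.024,-0.003,0.036,0.005],[0,0,0,-0.024,-0.003,0.036,0.005],[0,0,0,-0.024,-0.003,0.036,0.005]]}}

```text
time: 14.42
position: [611.0, -3.6, 184.7]
orientation: [-1.448, -2.784, 0.005]
ft_force: [0.2, -0.3, -3.0]
gripper_width: 14.7
```

Run:
```python
from h import *
a=snap('wrist','w8');b=snap('side','s8')
s=monitor.get_state();p=np.array(s['position'])
T=lambda f,c,y,pts:[proj(f,np.array(c)+Ro.from_euler('z',y,degrees=True).apply(q)) for q in pts]
rim=[[58*np.cos(t),58*np.sin(t),105] for t in np.linspace(0,6.283,60)]
base=[[60,85,10],[60,-85,10],[-60,-85,10],[-60,85,10]]
ears=[[[-13,57,140.5],[20,57,140.5],[20,78,140.5],[-13,78,140.5]],[[13,-57,140.5],[-20,-57,140.5],[-20,-78,140.5],[13,-78,140.5]]]
lid0=p+np.array([0,0,-28.5])+1.5*np.array([-.574,.819,0])
fl=[[50*np.cos(t),50*np.sin(t),22] for t in np.linspace(0,6.283,60)]
bar=[[9,66,32],[9,-66,32],[-9,-66,32],[-9,66,32]]
ims=[]
for f,im in(('w8',a),('s8',b)):
    im=cv2.resize(im[:,:,::-1],None,fx=4,fy=4,interpolation=cv2.INTER_CUBIC).copy()
    for q,c,y,col in[(rim,(611,-4,0),-17.4,(0,255,0)),(base,(611,-4,0),-17.4,(0,255,0)),(ears[0],(611,-4,0),-17.4,(0,255,0)),(ears[1],(611,-4,0),-17.4,(0,255,0)),(fl,lid0,34.9,(255,0,255)),(bar,lid0,34.9,(255,0,255))]:
        z=(np.array(T(f,c,y,q))*4+1.5).astype(np.int32); cv2.polylines(im,[z],True,col,1)
    ims.append(im)
A=ims[0][200:1400,660:1860];B=ims[1][400:1000,1080:1680]
cv2.imwrite('pics/c8.png',np.hstack([cv2.resize(A,(400,400),interpolation=cv2.INTER_AREA),cv2.resize(B,(400,400),interpolation=cv2.INTER_AREA)]))
plan((611.5,-5,145,35))
```

```text
t 14.52 p [611.6  -4.1 186. ] yaw 35.0 w 15.0 F [ 0.2  0.8 -3.2] j6 -0.67
[-0.2, -0.0, 0.0] [-0.0007, -0.0005, 0.041]
```

View pics/c8.png

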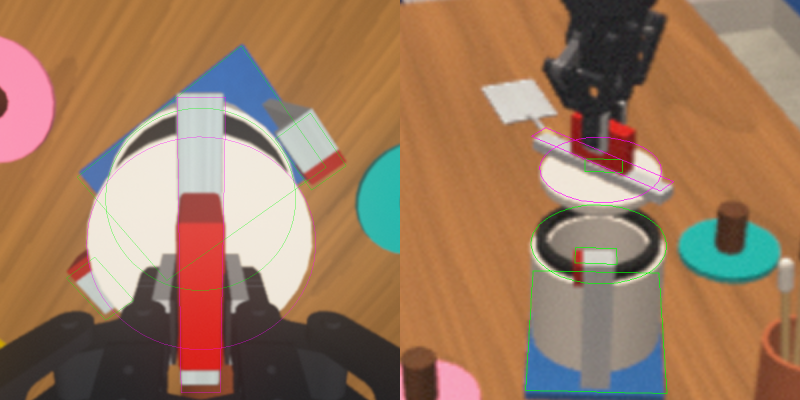

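The jar overlay matches in both views. The wrist overlay of the lid matches, while the side view shows the lid a few mm lower than modelled. Laterally it's aligned, so descend gently on force.

Emit:
{"fn": "apply_moves", "kwargs": {"steps": [[0,0,0,0,-0.0005,0.01,0.005],[0,0,0,0,-0.0005,0.02,0.005],[0,0,0,0,-0.0005,0.028,0.005],[0,0,0,0,-0.0005,0.034,0.005],[0,0,0,0,-0.0005,0.038,0.005],[0,0,0,0,-0.0005,0.038,0.005]]}}

```text
time: 15.02
position: [610.4, -4.4, 146.1]
orientation: [-1.448, -2.783, 0.006]
ft_force: [-0.4, 0.9, -4.0]
gripper_width: 15.0
```

Emit:
{"fn": "apply_moves", "kwargs": {"steps": [[0,0,0,0,0,0.003,0.005],[0,0,0,0,0,0.006,0.005],[0,0,0,0,0,0.008,0.005],[0,0,0,0,0,0.008,0.005]]}}

```text
time: 15.35
position: [610.2, -4.5, 137.5]
orientation: [-1.448, -2.782, 0.006]
ft_force: [0.2, 0.1, -4.0]
gripper_width: 15.1
```

Emit:
{"fn": "apply_moves", "kwargs": {"steps": [[0,0,0,0,0,0.002,0.005],[0,0,0,0,0,0.004,0.005],[0,0,0,0,0,0.005,0.005],[0,0,0,0,0,0.005,0.005]]}}

```text
time: 15.68
position: [610.2, -4.5, 132.4]
orientation: [-1.448, -2.782, 0.006]
ft_force: [0.8, -0.3, -4.0]
gripper_width: 14.7
```

Emit:
{"fn": "apply_moves", "kwargs": {"steps": [[0,0,0,0,0,0.001,0.005],[0,0,0,0,0,0.002,0.005],[0,0,0,0,0,0.002,0.005]]}}

```text
time: 15.93
position: [610.2, -4.5, 131.3]
orientation: [-1.449, -2.783, 0.006]
ft_force: [-2.2, -0.3, 0.7]
gripper_width: 14.8
```

Contact exactly at the expected height (131.4). Press.

Emit:
{"fn": "apply_moves", "kwargs": {"steps": [[0,0,0,0,0,0.002,0.005],[0,0,0,0,0,0.004,0.005],[0,0,0,0,0,0.005,0.005],[0,0,0,0,0,0.006,0.005],[0,0,0,0,0,0.006,0.005]]}}

```text
time: 16.35
position: [610.4, -4.5, 125.9]
orientation: [-1.449, -2.784, 0.005]
ft_force: [-3.2, 0.5, 5.3]
gripper_width: 15.0
```

Run:
```python
from h import *
plan((610.8,-4,126,-17.4))
```

```text
t 16.35 p [610.4  -4.5 125.9] yaw 35.0 w 15.0 F [-3.2  0.5  5.3] j6 -0.67
[-0.3, 0.0, 52.4] [0.0002, 0.0006, -0.0001]
```

Emit:
{"fn": "apply_moves", "kwargs": {"steps": [[0,0,4,0,0,0.0005,0.005],[0,0,8,0,0,0.0005,0.005],[0,0,12,0,0,0.0005,0.005],[0,0,16,0,0,0.0005,0.005],[0,0,20,0,0,0.0005,0.005],[0,0,24,0,0,0.0005,0.005],[0,0,28,0,0,0.0005,0.005],[0,0,31,0,0,0.0005,0.005],[0,0,34,0,0,0.0005,0.005],[0,0,34,0,0,0.0005,0.005]]}}

```text
time: 17.18
position: [611.7, -4.5, 126.6]
orientation: [2.203, 2.238, -0.002]
ft_force: [0.7, -0.4, 4.9]
gripper_width: 14.6
```

Run:
```python
from h import *
plan((610.8,-4,126,-17.4)); print(monitor.get_state()['moment'])
```

```text
t 17.18 p [611.7  -4.5 126.6] yaw 0.9 w 14.6 F [ 0.7 -0.4  4.9] j6 -0.08
[-0.0, 0.1, 18.3] [0.0005, -0.0009, 0.0006]
[-0.02428472 -0.42840647 -0.07502031]
```

Emit:
{"fn": "apply_moves", "kwargs": {"steps": [[0,0,2,0,0,0.001,0.005],[0,0,5,0,0,0.001,0.005],[0,0,8,0,0,0.001,0.005],[0,0,11,0,0,0.001,0.005],[0,0,13,0,0,0.001,0.005],[0,0,15,0,0,0.001,0.005],[0,0,16,0,0,0.001,0.005],[0,0,16,0,0,0.001,0.005]]}}

```text
time: 17.85
position: [612.4, -4.5, 126.4]
orientation: [2.491, 1.91, 0.001]
ft_force: [0.2, -0.3, 5.0]
gripper_width: 14.8
```

Run:
```python
from h import *
plan((610.8,-4,126,-17.4)); print(monitor.get_state()['moment'])
```

```text
t 17.85 p [612.4  -4.5 126.4] yaw -15.0 w 14.8 F [ 0.2 -0.3  5. ] j6 0.2
[0.1, 0.1, 2.4] [0.0001, -0.0016, 0.0004]
[-0.17911174 -0.14691077  0.09174389]
```

Now on to the stops, watching the moment.

Emit:
{"fn": "apply_moves", "kwargs": {"steps": [[0,0,1,0,-0.0005,0.0005,0.005],[0,0,2,0,-0.001,0.0005,0.005],[0,0,3,0,-0.001,0.0005,0.005],[0,0,4,0,-0.001,0.0005,0.005],[0,0,4,0,-0.001,0.0005,0.005]]}}

```text
time: 18.27
position: [611.8, -4.4, 126.4]
orientation: [2.556, 1.821, 0.002]
ft_force: [1.0, -0.0, 5.3]
gripper_width: 14.6
```

Run:
```python
from h import *
plan((610.8,-4,126,-17.4)); print(monitor.get_state()['moment'])
```

```text
t 18.27 p [611.8  -4.4 126.4] yaw -19.1 w 14.6 F [ 1.  -0.   5.3] j6 0.27
[0.2, 0.0, -1.7] [0.0, -0.0011, 0.0004]
[-0.16983188 -0.21250029  0.22478492]
```

Emit:
{"fn": "apply_moves", "kwargs": {"steps": [[0,0,1,0,-0.0005,0.0005,0.005],[0,0,2,0,-0.0005,0.0005,0.005],[0,0,3,0,-0.0005,0.0005,0.005],[0,0,3,0,-0.0005,0.0005,0.005]]}}

```text
time: 18.6
position: [610.1, -3.5, 126.2]
orientation: [2.603, 1.757, -0.0]
ft_force: [-6.5, 1.5, 7.8]
gripper_width: 14.4
```

Run:
```python
from h import *
plan((610.8,-4,126,-17.4)); print(monitor.get_state()['moment'])
```

```text
t 18.6 p [610.1  -3.5 126.2] yaw -22.0 w 14.4 F [-6.5  1.5  7.8] j6 0.32
[0.0, 0.1, -4.6] [-0.0002, 0.0008, 0.0002]
[0.05788713 0.92129124 1.09887017]
```

Moment 1.1 Nm with the lid stopped at about -21°, so the bar is against the stops. Ease up onto the ears and release.

Emit:
{"fn": "apply_moves", "kwargs": {"steps": [[0,0,0,0,0,-0.001,0.005],[0,0,0,0,0,-0.002,0.005],[0,0,0,0,0,-0.003,0.005],[0,0,0,0,0,-0.003,0.005]]}}

```text
time: 18.93
position: [609.9, -3.4, 127.9]
orientation: [2.603, 1.758, -0.002]
ft_force: [2.5, -0.3, -3.9]
gripper_width: 14.8
```

Emit:
{"fn": "apply_moves", "kwargs": {"steps": [[0,0,0,0,0,0,0.02],[0,0,0,0,0,0,0.035],[0,0,0,0,0,0,0.045],[0,0,0,0,0,0,0.045],[0,0,0,0,0,-0.02,0.045],[0,0,0,0,0,-0.05,0.045],[0,0,0,0,0,-0.08,0.045],[0,0,0,0,0,-0.11,0.045],[0,0,0,0,0,-0.13,0.045],[0,0,0,0,0,-0.13,0.045]]}}

```text
time: 19.77
position: [611.3, -3.4, 264.9]
orientation: [2.599, 1.754, 0.01]
ft_force: [0.6, 0.6, -0.1]
gripper_width: 45.3
```

Run:
```python
from h import *
a=snap('wrist','w9');b=snap('side','s9')
T=lambda f,y,pts:[proj(f,np.array([611,-4,0])+Ro.from_euler('z',y,degrees=True).apply(q)) for q in pts]
bar=[[8,28,170.5],[8,-28,170.5],[-8,-28,170.5],[-8,28,170.5]]
A=cv2.resize(a[60:310,190:440],(400,400),interpolation=cv2.INTER_CUBIC)[:,:,::-1].copy()
cv2.polylines(A,[((np.array(T('w9',-17.4,bar))-[190,60])*1.6).astype(np.int32)],True,(0,255,0),1)
B=cv2.resize(b[110:210,290:390],(400,400),interpolation=cv2.INTER_CUBIC)[:,:,::-1]
cv2.imwrite('pics/c9.png',np.hstack([A,B]))
h=cv2.cvtColor(a,cv2.COLOR_RGB2HSV);m=cv2.inRange(h,(0,150,80),(8,255,255))|cv2.inRange(h,(172,150,80),(180,255,255))
n,l,st,c=cv2.connectedComponentsWithStats(m)
for i in range(1,n):
    if st[i,4]>60: print(st[i],cv2.minAreaRect(np.argwhere(l==i)[:,::-1].astype(np.float32)))
plan((611,-4,280,-17.4))
```

```text
[321 103   8  22 146] ((324.9689025878906, 113.501953125), (21.333375930786133, 6.736855506896973), 86.42366790771484)
[  0 110  28  23 537] ((13.5, 121.0), (22.0, 27.0), 90.0)
[ 304  159   17   66 1036] ((311.9999694824219, 191.49996948242188), (64.99998474121094, 15.999998092651367), 90.0)
[297 236   9  27 176] ((300.5087890625, 249.11471557617188), (26.383596420288086, 6.979381561279297), 85.60128784179688)
[  5 238  24  26 159] ((18.80000877380371, 250.40000915527344), (22.135942459106445, 24.033309936523438), 71.56504821777344)
t 19.87 p [610.4  -3.3 259.2] yaw -22.0 w 44.7 F [-0.2 -0.6 -0.3] j6 0.32
[0.1, 0.0, -4.6] [-0.0004, 0.0008, -0.0208]
```

View pics/c9.png

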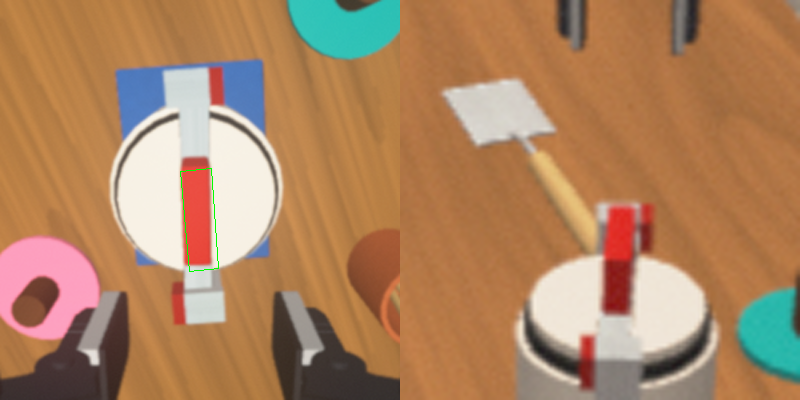

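The wrist crop shows the bar running under both ears, at (195,90) and (200,290), against the red stops. The side crop shows the lid seated level and the fingers clear. Hand in.

Run:
```python
from h import *
r.finish_job(); print(monitor.get_state()['time'])
```

```text
the job is handed in; nothing more can be done
the job is handed in; nothing more can be done
```

The dust cover is in the yellow tray, flat and knob up. The porcelain lid is pressed in, turned clockwise and locked under both ears. I handed the job in at about 20 s of the allowed 64 s.

**Last checks:**
- **Cover:** it touched down at the expected height and was released there. A later top view showed it lying flat near the tray's centre.
- **Lid:** it met the gasket at the expected height and pressed down about 5 mm. The turn ended on a 1.1 Nm stop moment.
- **After release:** the views show the bar under both ears against the stops, the lid seated level and the gripper clear. The bar lies roughly 3–4° past the jar's axis by pixel estimate, right at the 0.05 rad (about 3°) you gave for the stops.
- **Bystanders:** I planned the paths clear of the brush pot, glaze jar and spatula, and the views showed nothing disturbed. I did not measure their positions again at the end.

**What disagreed:**
- **First grip missed:** the fingertips stood about 30 mm higher than the stated tool frame implied, so the fingers closed above the knob. I found the offset in the side view and gripped again lower.
- **Gripper width:** it read about 1.5 mm under the true sizes.
- **Lid height:** before insertion the side view showed the lid several mm lower than my model. The contact height then matched the model.

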